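Refit the plug-in relay on a machine's control plate

TASK

Put the broad relay back into the empty relay socket on the control plate: plug foot first, turned so that its oblong foot matches the oblong hole, so that it ends fully home and upright. Set it down into the hole before you let go; do not drop it in. Leave the slim relay standing where it is.

Things in the scene. Friction and masses are not known exactly. Their poses are not given: they have to be found in the camera images.
- relay_mid (a point): Broad relay, loose, upright on its plug foot on the bench, 60 mm high, 60 to 130 g. Upper 40 mm: white cover, 44 mm (its x) by 36 mm (y), gripped here. Lower 20 mm: black plug foot, 36 (x) by 26 mm (y), centred under the cover. This point is its centre, 30 mm above the foot's underside; z up, x along the long side. Half a turn makes no difference.
- socket_mouth (a point): Empty socket: fixed grey block 76 (x) by 64 mm (y), top 34 mm above the bench, on an aluminium plate. Blind hole 44 (x) by 34 mm (y), 18 mm deep, black bottom, 5 mm sloped lead-in. Point: hole centre at the block's top; z up, x along the hole's long side. Home, the foot stands on the hole's bottom and the cover is 2 mm above the block; no push is needed.
- used_mid (a point): The other socket on the plate, 130 mm from the empty one along its y, on either side: same fixed block, already filled with a broad relay (fixed). This point is that relay's centre; its top is 76 mm above the bench. A terminal row, up to 28 mm above the bench, runs along y on the plate, its centre line 98 mm from both sockets' centres towards +x.
- slim_mid (a point): Slim relay, loose, not wanted: like the broad one and 60 mm high, but its cover is 44 mm (x) by only 24 mm (y), its foot 36 by 14 mm. Stands upright on the bench, at least 100 mm from the broad one. This point is its centre, 30 mm above its underside.
Mind the look-alikes: they are no part of the job. Leave any purple look-alike of the part that bears relay_mid alone.

How it is judged:
By the outcome, as a careful person would: the job done as asked, in the order asked, and still so for the second after the job is handed in, with the robot touching nothing.
It also fails if it takes over 35 s, if anything falls off the work surface, if the arm or the gripper's body presses on something with over 40 N, if the wrist force passes 120 N, or if a joint passes its speed limit or range.

ROBOT

A 6-joint arm with a two-finger parallel gripper is mounted at the origin on the work surface. World frame = base frame: x ahead of the robot, y to its left, z up, the work surface at z = 0. Lengths are in m, angles in rad, forces in N, time in s.
With the tool pointing down it reaches from about 0.35 to 0.975 m from the base axis. Payload 4.9 kg.
Tool frame: the origin (TCP) lies at the very end of the fingers, on their centre line; the grasp point (between the pads) lies 19 mm behind it (manip.hold_point_z is the distance from the TCP to the grasp point, in m); z points along the fingers, y is the direction in which the jaws open and shut (so a half turn about z gives the same grasp; the last joint's range is limited). The gripper opens to 85 mm and grips with 20 to 120 N. Pads are 22 mm wide; open, the fingers measure 114 mm over their backs; the gripper's body (76 mm by 85 mm) begins 54 mm behind the grasp point. The pads swing forward as they close: fully open they stand 13 mm farther back than shut.
Start: joints at [1.143, 0.053, 1.613, -0, 1.476, -0.119], TCP at [0.19, 0.595, 0.207] pointing down, gripper open.
Joint ranges: [-3.01, 3.01], [-1.01, 2.22], [0.06, 2.58], [-1.02, 4.17], [0.09, 2.62], [-3.14, 3.14]. Speed limits (rad/s): [2.57, 2.57, 3.14, 3.14, 3.14, 3.14].

INTERFACE

Orientations are given as a unit quaternion [w, x, y, z].
In Python, from plant import monitor, grab_frame, camera_params, ticket, manip gives the robot as it stands.
- The arm moves only by the tool play_rows, never from a script. Its argument "commands" is a list of rows, each an object of numbers: "dx", "dy", "dz": the shift along the tool's x, y, z in cm; "rx", "ry", "rz": the turn, a rotation vector about the tool's x, y, z in rad; "claw": the closure, from 0 (fully open) to 1 (shut). In form: [{"dx": .., "dy": .., "dz": .., "rx": .., "ry": .., "rz": .., "claw": ..}, ...]. A call has 1 to 5 rows; each row is the pose to reach, as a shift and turn from the pose measured when the call began, along the tool's axes at that moment; what a row does not reach only later rows make up. A row lasts 1/10 s, in which the tool goes at most 50 mm and 8.59 degrees, less where a joint would pass 70% of its speed; a pose out of reach is approached as far as the arm can. A call with a gripper value outside its range is refused whole. The fingers move at their own pace and stop on an object; the grip force is fixed at half the most. Time passes only in rows, so rows that repeat a pose let the fingers close. It gives the time, the measured TCP pose, the force and the opening at its end, in the units of the state.
- monitor.state(): the state, without advancing time (a new reading comes with each control period).
- grab_frame(name): name is "scene" or "side" or "wrist"; returns the picture (480x640x3 uint8, blue, green, red); there is no depth.
- camera_params(name): a dict with "fx", "fy", "cx", "cy" (pixels), "rvec" (rotation vector, rad) and "tvec" (3), from world to camera coordinates, as OpenCV has them; the wrist camera has in their place "tool_from_camera" (4x4, takes a point from camera to tool coordinates, whose origin is the TCP and whose axes are the flange's). Camera axes: x right, y down, z forward; pixel columns grow to the right and rows downward; lengths in m; the calibration is good to about 2 mm. A picture is of the moment at which its call begins: read the wrist's pose just before it. camera_params takes no time and is no camera call.
- ticket.job_done(): hands the job in, once; it reports no verdict.
The state is a dict: "time": time; "joint_pos": joint angles; "joint_vel": joint speeds; "joint_efforts": joint torques, N m; "tool_pos": TCP position; "tool_rot": TCP orientation; "contact_force": force on the tool from outside, world axes, zero at the start; "ft_torque": the same for the moment, N m; "gripper_width": opening from 0.0 (shut) to 1.0 (fully open).
Only numpy, scipy, OpenCV 4.12 (cv2) and the standard library are available. Lean on these libraries where they do the work, as an engineer would, in place of code of your own. Each camera call takes 0.05 s, during which the arm holds its last target.

## Working session

There is one attempt and no reset: what is moved stays moved. The work goes in short steps, Python scripts to look and compute and a tool call to move; the robot and the scene stay as the last step left them, time stands still between calls to the robot, and variables do not carry over. Pictures are saved under pics/ and viewed, and the job is handed in when it is done.

Besides the shell and the picture viewer there is one more tool, called after "Request:" as a command line: name --argument value ..., lists and objects as JSON in quotes. play_rows: Moves the arm, as the interface text tells. Its arguments: {"type":"object","properties":{"commands":{"type":"array"}},"required":["commands"]}

```bash
ls; mkdir -p pics
python3 - <<'E'
from plant import monitor, grab_frame, camera_params, ticket, manip
import cv2
print(monitor.state()); print(manip.hold_point_z)
for n in ["scene","side","wrist"]:
    print(n,camera_params(n)); 
    cv2.imwrite(f"pics/{n}0.png",grab_frame(n))
E
```

```text
pics
{'time': 0.0, 'joint_pos': array([ 1.14302187e+00,  5.33611411e-02,  1.61426499e+00, -1.31044880e-05,
        1.47597522e+00, -1.19043634e-01]), 'joint_vel': array([-0.00066165,  0.00017554,  0.00043851,  0.00086111,  0.00020105,
        0.00031571]), 'joint_efforts': array([-1.24998160e-04, -3.93719566e+01, -3.70157647e+01,  2.90909611e-05,
        7.52463442e-03, -2.37542645e-05]), 'tool_pos': array([0.18966278, 0.59484254, 0.20577772]), 'tool_rot': array([-2.64910547e-04,  1.53752390e-01,  9.88108898e-01, -9.68807243e-04]), 'contact_force': array([ 0.49828379,  0.59751759, -0.28783528]), 'ft_torque': array([ 0.01705932, -0.053321  ,  0.05202964]), 'gripper_width': 0.999493042297074}
0.0187
scene {'fx': 469.87225986343753, 'fy': 469.87225986343753, 'cx': 314.33621197747823, 'cy': 232.0031966932183, 'rvec': array([ 0.86606202,  2.41651229, -1.21497513]), 'tvec': array([ 0.4652596 , -0.16688062,  1.17192823])}
side {'fx': 483.614275619003, 'fy': 483.614275619003, 'cx': 323.0977842103876, 'cy': 242.8058285770397, 'rvec': array([ 0.18153191, -2.7256826 ,  1.45482732]), 'tvec': array([0.56575204, 0.12573398, 0.88016548])}
wrist {'fx': 362.8281663718244, 'fy': 362.8281663718244, 'cx': 314.78846221116197, 'cy': 240.34270680286562, 'tool_from_camera': array([[-3.14029470e-04, -9.47195010e-01, -3.20657939e-01,
         8.15279466e-02],
       [ 9.99999894e-01, -4.05253460e-04,  2.17754216e-04,
        -1.46080207e-04],
       [-3.36203446e-04, -3.20657836e-01,  9.47195037e-01,
        -1.67701648e-01],
       [ 0.00000000e+00,  0.00000000e+00,  0.00000000e+00,
         1.00000000e+00]])}
```

View pics/scene0.png

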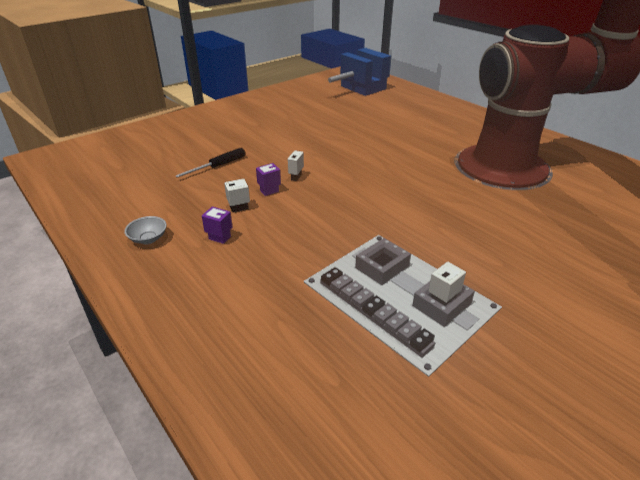

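View pics/side0.png

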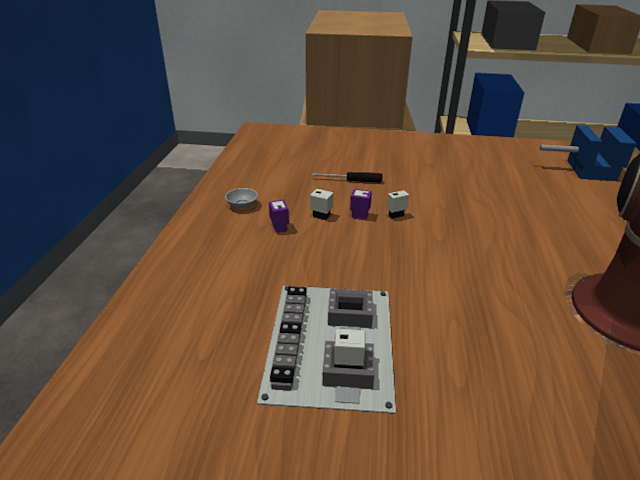

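View pics/wrist0.png

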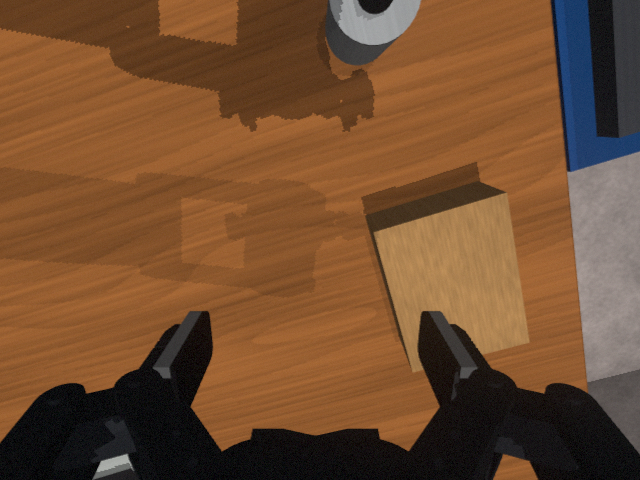

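The scene view shows two white relays at about (237,194) and (296,164), purple look-alikes at (218,224) and (268,178), and the empty socket at (383,258). The filled socket is at (445,290). Next I'll enlarge the view to tell the broad relay from the slim one, and measure.

```bash
cat > h.py <<'E'
import numpy as np, cv2
from plant import monitor, grab_frame, camera_params
from scipy.spatial.transform import Rotation as R
def cam(n, st=None):
    p=camera_params(n); K=np.array([[p['fx'],0,p['cx']],[0,p['fy'],p['cy']],[0,0,1]])
    if n=='wrist':
        q=st['tool_rot']; T=np.eye(4); T[:3,:3]=R.from_quat(np.r_[q[1:],q[0]]).as_matrix(); T[:3,3]=st['tool_pos']
        M=T@p['tool_from_camera']; return K,M[:3,:3],M[:3,3]
    Rm=cv2.Rodrigues(p['rvec'])[0]; return K,Rm.T,-Rm.T@p['tvec']
def ray(c,uv,z):
    K,Rw,o=c; uv=np.atleast_2d(uv).astype(float)
    d=(Rw@np.linalg.inv(K)@np.c_[uv,np.ones(len(uv))].T).T
    return o+d*((z-o[2])/d[:,2])[:,None]
def proj(c,P):
    K,Rw,o=c; q=(np.atleast_2d(P)-o)@Rw@K.T; return q[:,:2]/q[:,2:]
E
python3 - <<'E'
from h import *
s=cv2.imread('pics/scene0.png'); d=cv2.imread('pics/side0.png')
a=cv2.resize(s[145:250,190:330],None,fx=5.5,fy=5.5,interpolation=cv2.INTER_CUBIC); cv2.imwrite('pics/z1.png',a)
b=cv2.resize(d[175:245,260:420],None,fx=5,fy=5,interpolation=cv2.INTER_CUBIC); cv2.imwrite('pics/z2.png',b)
print(ray(cam('scene'),[[237,186],[296,158],[383,254],[447,275]],.06), ray(cam('side'),[[321,194],[398,195],[351,299],[350,338]],.06))
print(cam('scene')[2],cam('side')[2])
E
```

```text
[[ 0.60948826 -0.24430533  0.06      ]
 [ 0.4392734  -0.26416407  0.06      ]
 [ 0.53680903  0.10491316  0.06      ]
 [ 0.49604273  0.20751957  0.06      ]] [[ 0.60776131 -0.25166001  0.06      ]
 [ 0.43175715 -0.27367099  0.06      ]
 [ 0.5106222   0.10769584  0.06      ]
 [ 0.50510924  0.19809547  0.06      ]]
[1.01817606 0.50950878 0.56696535] [0.48683842 0.7274078  0.58689175]
```

View pics/z1.png

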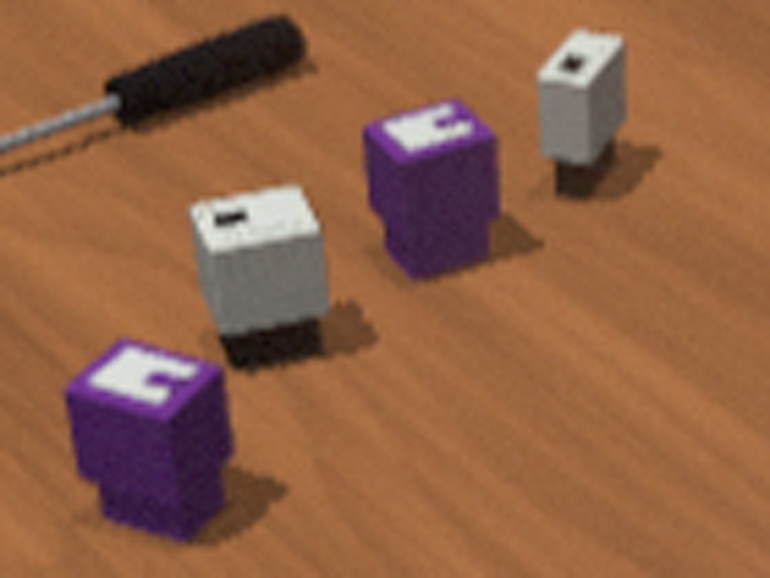

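View pics/z2.png

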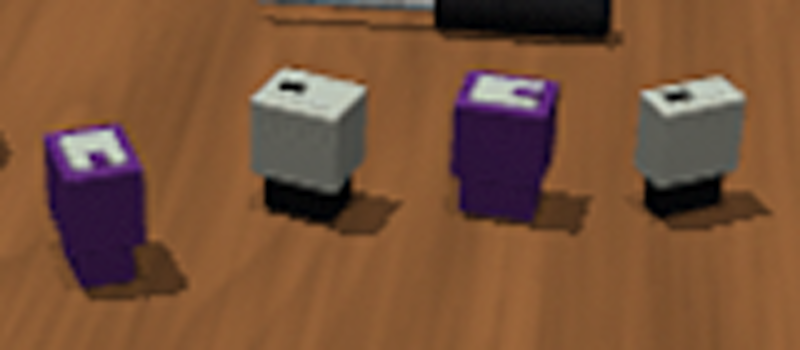

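The four candidates, by scene pixel:
- **White (237,194):** its top is nearly square, 44x36, so this is the broad relay.
- **White (296,164):** its top is narrow, so this is the slim relay.
- **Purple (218,224) and (268,178):** look-alikes, to be left alone.

The target is (237,194), and the crop confirms it.

Run:
```python
from h import *
c=cam('scene')
def q(n,px,z):
    P=ray(c,px,z); print(n,P[:,:2].round(4).tolist(),'mean',P.mean(0).round(4)); 
    for i in range(len(P)):
        e=P[(i+1)%len(P)]-P[i]; print('  ',round(np.hypot(*e[:2]),4),round(np.degrees(np.arctan2(e[1],e[0])),1))
q('broad',np.array([[193,205],[300,187],[322,235],[210,252]])/5.5+[190,145],.06)
q('slim',np.array([[540,77],[578,33],[624,38],[592,83]])/5.5+[190,145],.06)
q('plate',[[379,238],[497,306],[428,368],[308,281]],.003)
q('purpA',np.array([[66,392],[120,342],[222,368],[170,410]])/5.5+[190,145],.06)
q('purpB',np.array([[365,128],[458,100],[497,128],[402,155]])/5.5+[190,145],.06)
s=cv2.imread('pics/scene0.png')
cv2.imwrite('pics/z3.png',cv2.resize(s[225:375,300:510],None,fx=3.8,fy=3.8,interpolation=cv2.INTER_CUBIC))
```

```text
broad [[0.6208, -0.2733], [0.5818, -0.2587], [0.5947, -0.2232], [0.6336, -0.2395]] mean [ 0.6077 -0.2487  0.06  ]
   0.0417 159.5
   0.0378 70.0
   0.0421 -22.8
   0.0361 -110.7
slim [[0.456, -0.2717], [0.4196, -0.2933], [0.4073, -0.2771], [0.4426, -0.2538]] mean [ 0.4314 -0.274   0.06  ]
   0.0423 -149.4
   0.0203 127.2
   0.0423 33.4
   0.0224 -53.2
plate [[0.4527, 0.0196], [0.4355, 0.2744], [0.6208, 0.2823], [0.639, 0.0277]] mean [0.537 0.151 0.003]
   0.2554 93.9
   0.1855 2.4
   0.2553 -85.9
   0.1865 -177.5
purpA [[0.7195, -0.1918], [0.6896, -0.2074], [0.6703, -0.1702], [0.6974, -0.1596]] mean [ 0.6942 -0.1822  0.06  ]
   0.0337 -152.4
   0.0419 117.4
   0.029 21.6
   0.0391 -55.5
purpB [[0.5362, -0.2818], [0.4938, -0.2771], [0.4953, -0.248], [0.5371, -0.2542]] mean [ 0.5156 -0.2653  0.06  ]
   0.0427 173.7
   0.0292 87.0
   0.0423 -8.5
   0.0276 -91.9
```

View pics/z3.png

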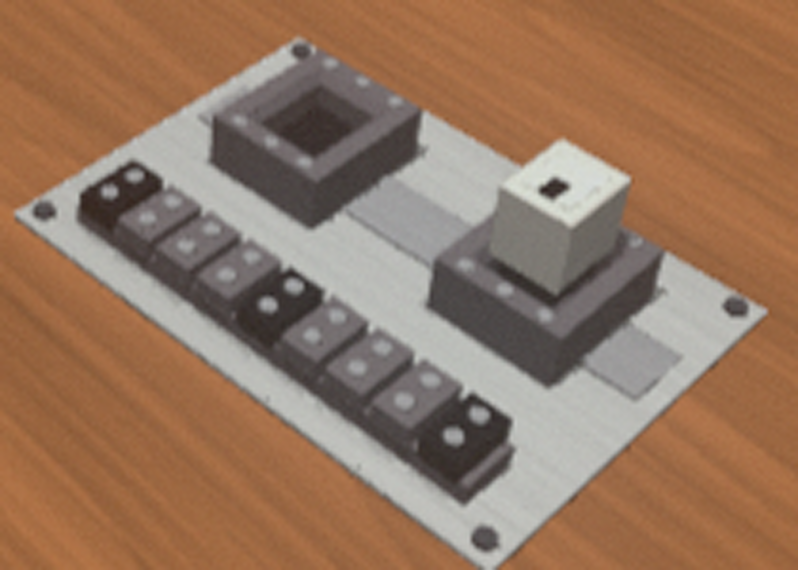

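```bash
cat >> h.py <<'E'
def mv(target, yaw_x, st=None):
    "target TCP, yaw_x=world angle(deg) of tool x; tool pointing down. prints shift in tool axes cm, rotvec"
    st=st or monitor.state(); q=st['tool_rot']; r=R.from_quat(np.r_[q[1:],q[0]])
    d=r.inv().apply(np.array(target)-st['tool_pos'])*100
    a=np.radians(yaw_x); x=np.array([np.cos(a),np.sin(a),0]); z=np.array([0,0,-1.]); y=np.cross(z,x)
    rr=(r.inv()*R.from_matrix(np.c_[x,y,z])).as_rotvec()
    print('t',st['time'],'pos',st['tool_pos'].round(4),'shift cm',d.round(2),'rot',rr.round(4),'w',round(st['gripper_width'],3),'F',np.round(st['contact_force'],1))
E
python3 - <<'E'
from h import *
print(ray(cam('scene'),np.array([[318,125]])/3.8+[300,225],.03))
mv([.51,.09,.2],162.3)
E
```

```text
[[0.51530495 0.08938083 0.03      ]]
t 0.15 pos [0.1897 0.5949 0.206 ] shift cm [-45.86 -38.37   0.65] rot [-0.0017 -0.0002  0.0001] w 0.999 F [-1.1 -0.2  0.3]
```

Request:
play_rows --commands '[{"dx": -45,"dy": -38.5,"dz": 0,"claw": 0.3},{"dx": -45,"dy": -38.5,"dz": 0,"claw": 0.3},{"dx": -45,"dy": -38.5,"dz": 0,"claw": 0.3},{"dx": -45,"dy": -38.5,"dz": 0,"claw": 0.3},{"dx": -45,"dy": -38.5,"dz": 0,"claw": 0.3}]'

```text
invalid input
```

```bash
python3 -c "
from h import *
mv([.5,.09,.2],162.3)"
```

```text
t 0.15 pos [0.1897 0.5949 0.206 ] shift cm [-44.91 -38.68   0.65] rot [-0.0017 -0.0002  0.0001] w 0.999 F [-1.1 -0.2  0.3]
```

Request:
play_rows --commands '[{"dx": -45,"dy": -38.5,"dz": 0,"rx": 0,"ry": 0,"rz": 0,"claw": 0.3},{"dx": -45,"dy": -38.5,"dz": 0,"rx": 0,"ry": 0,"rz": 0,"claw": 0.3},{"dx": -45,"dy": -38.5,"dz": 0,"rx": 0,"ry": 0,"rz": 0,"claw": 0.3},{"dx": -45,"dy": -38.5,"dz": 0,"rx": 0,"ry": 0,"rz": 0,"claw": 0.3},{"dx": -45,"dy": -38.5,"dz": 0,"rx": 0,"ry": 0,"rz": 0,"claw": 0.3}]'

```text
time: 0.65
tool_pos: [0.3218, 0.3809, 0.2065]
tool_rot: [-0.0, 0.153, 0.988, -0.001]
contact_force: [1.7, 1.0, 0.2]
gripper_width: 0.702
```

```bash
python3 -c "
from h import *
mv([.5,.09,.2],162.3)"
```

```text
t 0.65 pos [0.3218 0.3809 0.2065] shift cm [-25.81 -22.32   0.69] rot [-0.0018 -0.0001  0.0008] w 0.702 F [1.7 1.  0.2]
```

Request:
play_rows --commands '[{"dx": -26,"dy": -22.3,"dz": 0.5,"rx": 0,"ry": 0,"rz": 0,"claw": 0.3},{"dx": -26,"dy": -22.3,"dz": 0.5,"rx": 0,"ry": 0,"rz": 0,"claw": 0.3},{"dx": -26,"dy": -22.3,"dz": 0.5,"rx": 0,"ry": 0,"rz": 0,"claw": 0.3},{"dx": -26,"dy": -22.3,"dz": 0.5,"rx": 0,"ry": 0,"rz": 0,"claw": 0.3},{"dx": -26,"dy": -22.3,"dz": 0.5,"rx": 0,"ry": 0,"rz": 0,"claw": 0.3}]'

```text
time: 1.15
tool_pos: [0.453, 0.168, 0.2031]
tool_rot: [-0.0, 0.153, 0.988, -0.001]
contact_force: [0.7, 1.4, 0.5]
gripper_width: 0.702
```

Request:
play_rows --commands '[{"dx": -7.5,"dy": -6.5,"dz": 0,"rx": 0,"ry": 0,"rz": 0,"claw": 0.3},{"dx": -7.5,"dy": -6.5,"dz": 0,"rx": 0,"ry": 0,"rz": 0,"claw": 0.3},{"dx": -7.5,"dy": -6.5,"dz": 0,"rx": 0,"ry": 0,"rz": 0,"claw": 0.3},{"dx": -7.5,"dy": -6.5,"dz": 0,"rx": 0,"ry": 0,"rz": 0,"claw": 0.3}]'

```text
time: 1.55
tool_pos: [0.5048, 0.0823, 0.2027]
tool_rot: [-0.001, 0.155, 0.988, -0.001]
contact_force: [-0.1, 0.5, 0.1]
gripper_width: 0.701
```

```bash
python3 -c "
from h import *
st=monitor.state(); f=grab_frame('wrist'); cv2.imwrite('pics/w1.png',f)
import pickle; pickle.dump(st,open('w1.pkl','wb')); print(abs(st['joint_vel']).max())
mv([.6,-.25,.2],162.3,st)"
```

```text
0.04617334400683925
t 1.55 pos [0.5048 0.0823 0.2027] shift cm [-19.23 -28.73   0.29] rot [-0.0015 -0.0012 -0.0019] w 0.701 F [-0.1  0.5  0.1]
```

View pics/w1.png

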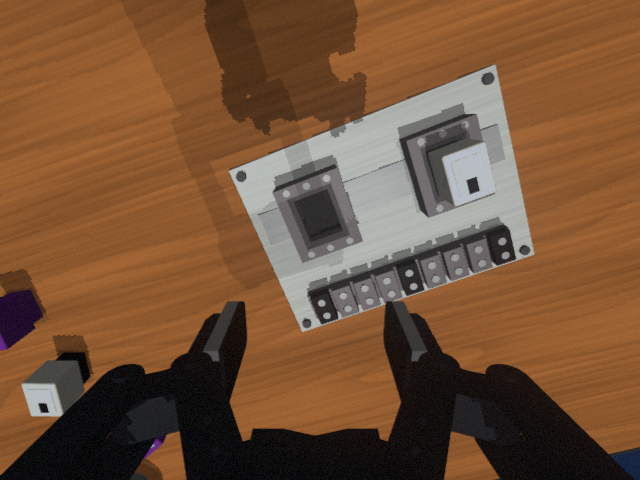

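The wrist view shows the empty socket at (317,212) with its black bottom, the filled socket at (455,170), the terminals below, and the broad relay at bottom left (50,390). I'll zoom in on the empty socket.

```bash
python3 -c "
from h import *
f=cv2.imread('pics/w1.png')[155:270,255:380]
cv2.imwrite('pics/w1z.png',cv2.resize(f,None,fx=5,fy=5,interpolation=cv2.INTER_CUBIC))"
```

```text
(no output)
```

View pics/w1z.png

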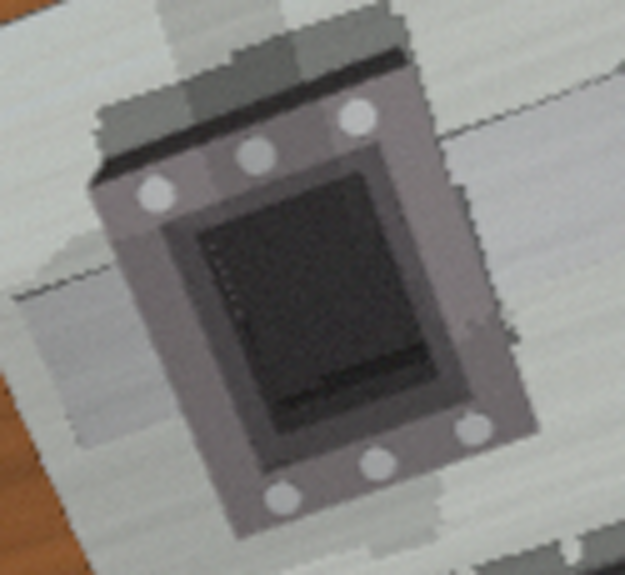

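```bash
python3 -c "
from h import *
import pickle
c=cam('wrist',pickle.load(open('w1.pkl','rb')))
def q(n,px,z):
    P=ray(c,(np.array(px)+.5)/5-.5+[255,155],z); print(n,'mean',P.mean(0).round(4)); 
    for i in range(len(P)):
        e=P[(i+1)%len(P)]-P[i]; print('  ',round(np.hypot(*e[:2]),4),round(np.degrees(np.arctan2(e[1],e[0])),1))
q('top',[(92,186),(407,66),(538,430),(240,537)],.034)
q('hole',[(164,228),(375,145),(472,405),(265,472)],.034)
q('screws',[(156,194),(358,117),(474,429),(283,498)],.034)
P=ray(c,[[305,178]],.05)
# used relay top, terminal check in scene
cs=cam('scene'); s=np.array([(322,52),(420,105),(313,185),(212,128)])/3.8+[300,225]
P=ray(cs,s,.034);print(P)
cr=cam('wrist',pickle.load(open('w1.pkl','rb')));print(ray(cr,[[42,402]],.06), ray(cr,[[505,226]],.028))
"
```

```text
top mean [0.5138 0.0829 0.034 ]
   0.0627 93.0
   0.0754 3.1
   0.0628 -86.7
   0.0758 -177.0
hole mean [0.5146 0.0826 0.034 ]
   0.0426 93.8
   0.0544 3.2
   0.0428 -88.8
   0.0524 -176.9
screws mean [0.5142 0.0825 0.034 ]
   0.0404 93.1
   0.0652 3.1
   0.0401 -86.7
   0.0654 -176.6
[[0.47704754 0.05481757 0.034     ]
 [0.47128438 0.11285148 0.034     ]
 [0.55107895 0.12023648 0.034     ]
 [0.55857078 0.06271783 0.034     ]]
[[ 0.61097172 -0.25699777  0.06      ]] [[0.58017808 0.25403179 0.028     ]]
```

```bash
python3 -c "
from h import *
mv([.58,-.238,.2],159)"
```

```text
t 1.6 pos [0.5044 0.0833 0.2028] shift cm [-16.97 -28.31   0.3 ] rot [-0.0014 -0.001   0.0576] w 0.702 F [-0.3  0.4 -0.3]
```

Request:
play_rows --commands '[{"dx": -17,"dy": -28.3,"dz": 0.3,"rx": 0,"ry": 0,"rz": 0.057,"claw": 0.3},{"dx": -17,"dy": -28.3,"dz": 0.3,"rx": 0,"ry": 0,"rz": 0.057,"claw": 0.3},{"dx": -17,"dy": -28.3,"dz": 0.3,"rx": 0,"ry": 0,"rz": 0.057,"claw": 0.3},{"dx": -17,"dy": -28.3,"dz": 0.3,"rx": 0,"ry": 0,"rz": 0.057,"claw": 0.3},{"dx": -17,"dy": -28.3,"dz": 0.3,"rx": 0,"ry": 0,"rz": 0.057,"claw": 0.3}]'

```text
time: 2.1
tool_pos: [0.5622, -0.1598, 0.2008]
tool_rot: [-0.0, 0.18, 0.984, -0.0]
contact_force: [0.4, 0.3, 0.4]
gripper_width: 0.702
```

```bash
python3 -c "
from h import *
mv([.58,-.238,.2],159)"
```

```text
t 2.1 pos [ 0.5622 -0.1598  0.2008] shift cm [-4.44 -6.68  0.09] rot [-0.001  -0.0007  0.0036] w 0.702 F [0.4 0.3 0.4]
```

Request:
play_rows --commands '[{"dx": -4.5,"dy": -6.7,"dz": 0,"rx": 0,"ry": 0,"rz": 0,"claw": 0.3},{"dx": -4.5,"dy": -6.7,"dz": 0,"rx": 0,"ry": 0,"rz": 0,"claw": 0.3},{"dx": -4.5,"dy": -6.7,"dz": 0,"rx": 0,"ry": 0,"rz": 0,"claw": 0.3},{"dx": -4.5,"dy": -6.7,"dz": 0,"rx": 0,"ry": 0,"rz": 0,"claw": 0.3}]'

```text
time: 2.5
tool_pos: [0.5806, -0.2369, 0.2005]
tool_rot: [-0.001, 0.18, 0.984, 0.0]
contact_force: [-0.1, 0.6, 0.5]
gripper_width: 0.703
```

```bash
python3 -c "
from h import *
st=monitor.state(); f=grab_frame('wrist'); cv2.imwrite('pics/w2.png',f)
import pickle; pickle.dump(st,open('w2.pkl','wb')); print(abs(st['joint_vel']).max())
mv([.608,-.2487,.2],159,st)"
```

```text
0.019825987221789413
t 2.5 pos [ 0.5806 -0.2369  0.2005] shift cm [-2.98 -0.13  0.04] rot [-0.0001 -0.0018  0.0048] w 0.703 F [-0.1  0.6  0.5]
```

View pics/w2.png

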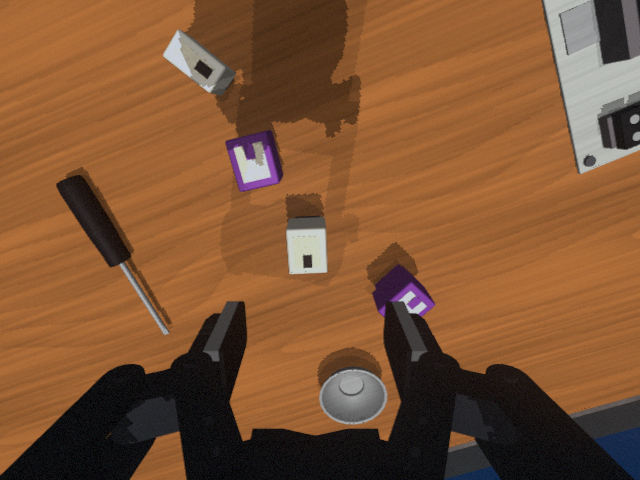

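The broad relay is at (307,250), with purple at (254,160) and (403,296) and the slim relay at (198,62). I'll zoom in on the broad one to confirm it and read its corners.

```bash
python3 -c "
from h import *
f=cv2.imread('pics/w2.png')[205:285,275:340]
cv2.imwrite('pics/w2z.png',cv2.resize(f,None,fx=7,fy=7,interpolation=cv2.INTER_CUBIC))"
```

```text
(no output)
```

View pics/w2z.png

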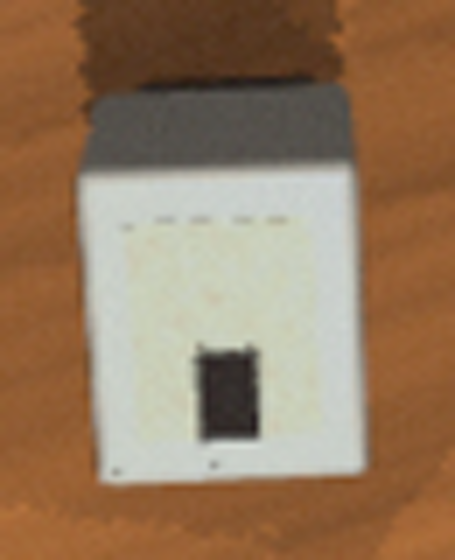

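```bash
python3 -c "
from h import *
import pickle
st=pickle.load(open('w2.pkl','rb')); c=cam('wrist',st)
P=ray(c,(np.array([(78,175),(355,163),(367,470),(100,482)])+.5)/7-.5+[275,205],.06); m=P.mean(0);print(m)
for i in range(4):
    e=P[(i+1)%4]-P[i]; print('  ',round(np.hypot(*e[:2]),4),round(np.degrees(np.arctan2(e[1],e[0])),1))
a=ray(c,[[400,286]],.06);print('purpA',a)
mv([m[0],m[1],.1],159,None)
"
```

```text
[ 0.6086916 -0.2554063  0.06     ]
   0.0351 71.8
   0.0423 -18.1
   0.0353 -108.0
   0.0424 161.7
purpA [[ 0.67211533 -0.18630295  0.06      ]]
t 2.55 pos [ 0.5806 -0.2364  0.2006] shift cm [-3.32 -0.78 10.06] rot [-0.0003 -0.0015  0.0057] w 0.7 F [ 0.3 -0.2 -0.3]
```

```bash
python3 -c "
from h import *
mv([.6087,-.2554,.1],161.9)
"
```

```text
t 2.55 pos [ 0.5806 -0.2364  0.2006] shift cm [-3.32 -0.78 10.06] rot [-0.0002 -0.0015 -0.0449] w 0.7 F [ 0.3 -0.2 -0.3]
```

Request:
play_rows --commands '[{"dx": -3.3,"dy": -0.8,"dz": 5,"rx": 0,"ry": 0,"rz": -0.045,"claw": 0.3},{"dx": -3.3,"dy": -0.8,"dz": 10,"rx": 0,"ry": 0,"rz": -0.045,"claw": 0.3},{"dx": -3.3,"dy": -0.8,"dz": 10,"rx": 0,"ry": 0,"rz": -0.045,"claw": 0.3},{"dx": -3.3,"dy": -0.8,"dz": 10,"rx": 0,"ry": 0,"rz": -0.045,"claw": 0.3},{"dx": -3.3,"dy": -0.8,"dz": 10,"rx": 0,"ry": 0,"rz": -0.045,"claw": 0.3}]'

```text
time: 3.05
tool_pos: [0.6096, -0.2549, 0.1032]
tool_rot: [0.001, 0.157, 0.988, -0.0]
contact_force: [1.4, 0.6, 1.2]
gripper_width: 0.7
```

```bash
python3 -c "
from h import *
st=monitor.state(); f=grab_frame('wrist'); cv2.imwrite('pics/w3.png',f)
import pickle; pickle.dump(st,open('w3.pkl','wb')); print(abs(st['joint_vel']).max())
mv([.6087,-.2554,.027],161.9,st)"
```

```text
0.028198957153226737
t 3.05 pos [ 0.6096 -0.2549  0.1032] shift cm [ 0.08 -0.06  7.62] rot [-0.0007  0.0015  0.0013] w 0.7 F [1.4 0.6 1.2]
```

View pics/w3.png

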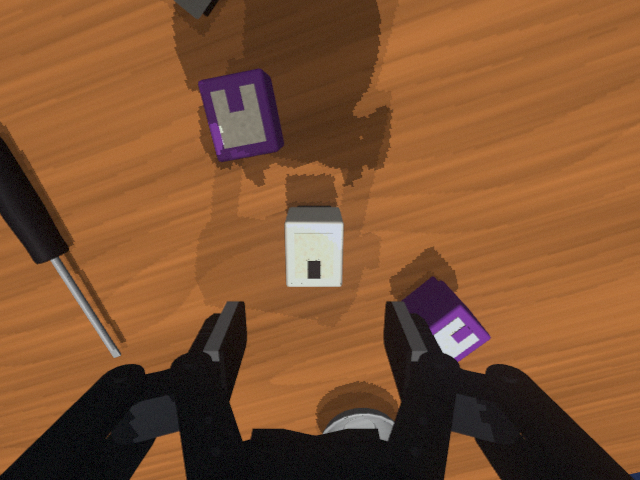

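```bash
python3 -c "
from h import *
import pickle
st=pickle.load(open('w3.pkl','rb')); c=cam('wrist',st)
P=ray(c,np.array([(286,222),(342.5,221.5),(342,286),(287,287)]),.06); m=P.mean(0);print(m)
for i in range(4):
    e=P[(i+1)%4]-P[i]; print('  ',round(np.hypot(*e[:2]),4),round(np.degrees(np.arctan2(e[1],e[0])),1))
q=st['tool_rot']; r=R.from_quat(np.r_[q[1:],q[0]])
for uv,z in [((490,338),.06),((453,364),.06),((437,277),.06),((403,302),.06)]: print(r.inv().apply(ray(c,[uv],z)[0]-st['tool_pos']).round(4))
mv([m[0],m[1],.027],162,st)
"
```

```text
[ 0.60909831 -0.25519762  0.06      ]
   0.0341 72.5
   0.0429 -17.1
   0.0353 -106.9
   0.0433 161.3
[-0.0595  0.1182  0.0432]
[-0.0805  0.0958  0.0432]
[-0.0145  0.0775  0.0432]
[-0.0323  0.0573  0.0432]
t 3.05 pos [ 0.6096 -0.2549  0.1032] shift cm [ 0.05 -0.03  7.62] rot [-0.0007  0.0015 -0.0004] w 0.7 F [1.4 0.6 1.2]
```

Request:
play_rows --commands '[{"dx": 0.05,"dy": -0.05,"dz": 3,"rx": 0,"ry": 0,"rz": 0,"claw": 0.3},{"dx": 0.05,"dy": -0.05,"dz": 5.5,"rx": 0,"ry": 0,"rz": 0,"claw": 0.3},{"dx": 0.05,"dy": -0.05,"dz": 7.7,"rx": 0,"ry": 0,"rz": 0,"claw": 0.3},{"dx": 0.05,"dy": -0.05,"dz": 7.7,"rx": 0,"ry": 0,"rz": 0,"claw": 0.3},{"dx": 0.05,"dy": -0.05,"dz": 7.7,"rx": 0,"ry": 0,"rz": 0,"claw": 0.5}]'

```text
time: 3.6
tool_pos: [0.6109, -0.2566, 0.0296]
tool_rot: [0.003, 0.157, 0.988, -0.001]
contact_force: [0.1, -0.7, 0.2]
gripper_width: 0.546
```

```bash
python3 -c "
from h import *
st=monitor.state(); f=grab_frame('wrist'); cv2.imwrite('pics/w4.png',f[150:480,150:500])
mv([.6091,-.2552,.026],162,st)"
```

```text
t 3.6 pos [ 0.6109 -0.2566  0.0296] shift cm [0.21 0.07 0.36] rot [-0.0016  0.0063 -0.0006] w 0.546 F [ 0.1 -0.7  0.2]
```

View pics/w4.png

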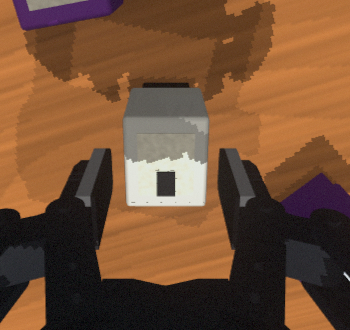

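Request:
play_rows --commands '[{"dx": 0.2,"dy": 0.05,"dz": 0.3,"rx": 0,"ry": 0.006,"rz": 0,"claw": 0.5},{"dx": 0.2,"dy": 0.05,"dz": 0.3,"rx": 0,"ry": 0.006,"rz": 0,"claw": 0.8},{"dx": 0.2,"dy": 0.05,"dz": 0.3,"rx": 0,"ry": 0.006,"rz": 0,"claw": 0.9},{"dx": 0.2,"dy": 0.05,"dz": 0.3,"rx": 0,"ry": 0.006,"rz": 0,"claw": 0.9},{"dx": 0.2,"dy": 0.05,"dz": 0.3,"rx": 0,"ry": 0.006,"rz": 0,"claw": 0.9}]'

```text
time: 4.15
tool_pos: [0.6117, -0.2567, 0.0304]
tool_rot: [0.003, 0.157, 0.988, -0.002]
contact_force: [0.3, 1.4, 6.7]
gripper_width: 0.394
```

```bash
python3 -c "
from h import *
st=monitor.state()
mv([.6091,-.2552,.026],162,st)"
```

```text
t 4.15 pos [ 0.6117 -0.2567  0.0304] shift cm [0.29 0.06 0.43] rot [-0.0025  0.0065 -0.0006] w 0.394 F [0.3 1.4 6.7]
```

Request:
play_rows --commands '[{"dx": 0,"dy": 0,"dz": -1,"rx": 0,"ry": 0,"rz": 0,"claw": 0.9},{"dx": 0,"dy": 0,"dz": -4,"rx": 0,"ry": 0.006,"rz": 0,"claw": 0.9},{"dx": 0,"dy": 0,"dz": -8,"rx": 0,"ry": 0.006,"rz": 0,"claw": 0.9},{"dx": 0,"dy": 0,"dz": -11,"rx": 0,"ry": 0.006,"rz": 0,"claw": 0.9},{"dx": 0,"dy": 0,"dz": -11,"rx": 0,"ry": 0.006,"rz": 0,"claw": 0.9}]'

```text
time: 4.65
tool_pos: [0.6144, -0.258, 0.1479]
tool_rot: [0.005, 0.157, 0.988, -0.003]
contact_force: [0.8, -0.6, -0.3]
gripper_width: 0.396
```

```bash
python3 -c "
from h import *
st=monitor.state()
mv([.514,.0827,.14],183.1,st)
f=grab_frame('wrist'); cv2.imwrite('pics/w5.png',f)"
```

```text
t 4.65 pos [ 0.6144 -0.258   0.1479] shift cm [20.1  29.29  0.41] rot [-0.007   0.0107 -0.3688] w 0.396 F [ 0.8 -0.6 -0.3]
```

View pics/w5.png

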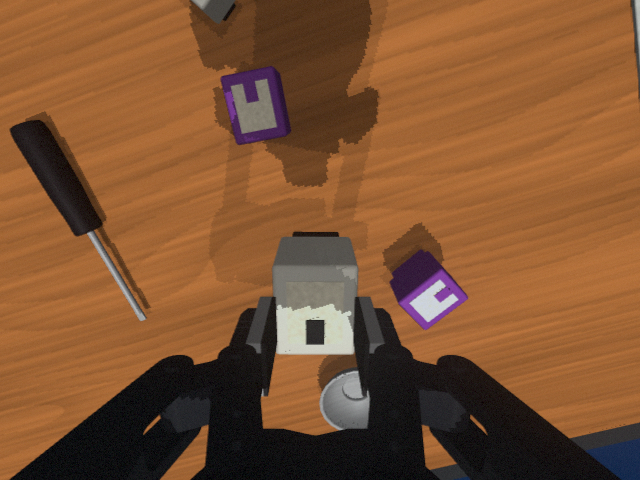

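```bash
python3 -c "
from h import *
p=camera_params('wrist'); K,_,_=cam('scene')
T=p['tool_from_camera']; K=np.array([[p['fx'],0,p['cx']],[0,p['fy'],p['cy']],[0,0,1]])
c=(K,T[:3,:3],T[:3,3])
P=ray(c,[(273,266),(357,266),(355,354),(276,354)],-.0296);print(P.round(4),P.mean(0))
mv([.5169,.0827,.14],183.1)
"
```

```text
[[ 0.0236 -0.0173 -0.0296]
 [ 0.0236  0.0173 -0.0296]
 [-0.0192  0.0179 -0.0296]
 [-0.0192 -0.0176 -0.0296]] [ 2.22946126e-03  8.44338879e-05 -2.96000000e-02]
t 4.7 pos [ 0.6128 -0.2572  0.1444] shift cm [19.65 29.35  0.19] rot [-0.0051  0.0062 -0.3689] w 0.391 F [-0.1  0.6 -1.5]
```

Request:
play_rows --commands '[{"dx": 19.6,"dy": 29.4,"dz": 0,"rx": -0.005,"ry": 0.006,"rz": -0.37,"claw": 0.9},{"dx": 19.6,"dy": 29.4,"dz": 0,"rx": -0.005,"ry": 0.006,"rz": -0.37,"claw": 0.9},{"dx": 19.6,"dy": 29.4,"dz": 0,"rx": -0.005,"ry": 0.006,"rz": -0.37,"claw": 0.9},{"dx": 19.6,"dy": 29.4,"dz": 0,"rx": -0.005,"ry": 0.006,"rz": -0.37,"claw": 0.9},{"dx": 19.6,"dy": 29.4,"dz": 0,"rx": -0.005,"ry": 0.006,"rz": -0.37,"claw": 0.9}]'

```text
time: 5.2
tool_pos: [0.5423, -0.0133, 0.1391]
tool_rot: [-0.002, -0.027, 1.0, 0.0]
contact_force: [-0.1, 0.8, -1.2]
gripper_width: 0.389
```

```bash
python3 -c "
from h import *
mv([.5165,.0827,.13],183.1)"
```

```text
t 5.2 pos [ 0.5423 -0.0133  0.1391] shift cm [2.05 9.73 0.93] rot [ 0.0008 -0.0035  0.0005] w 0.389 F [-0.1  0.8 -1.2]
```

Request:
play_rows --commands '[{"dx": 2,"dy": 9.7,"dz": 0,"rx": 0,"ry": -0.003,"rz": 0,"claw": 0.9},{"dx": 2,"dy": 9.7,"dz": 0,"rx": 0,"ry": -0.003,"rz": 0,"claw": 0.9},{"dx": 2,"dy": 9.7,"dz": 0.9,"rx": 0,"ry": -0.003,"rz": 0,"claw": 0.9},{"dx": 2,"dy": 9.7,"dz": 0.9,"rx": 0,"ry": -0.003,"rz": 0,"claw": 0.9}]'

```text
time: 5.6
tool_pos: [0.5145, 0.0833, 0.1271]
tool_rot: [-0.003, -0.029, 1.0, 0.0]
contact_force: [-0.3, 0.4, -1.0]
gripper_width: 0.389
```

```bash
python3 -c "
from h import *
st=monitor.state(); f=grab_frame('wrist'); cv2.imwrite('pics/w6.png',f)
import pickle; pickle.dump(st,open('w6.pkl','wb'))
mv([.5165,.0827,.13],183.1,st)
s=grab_frame('scene'); d=grab_frame('side')
cv2.imwrite('pics/s6.png',np.hstack([cv2.resize(s[200:330,320:480],(400,325)),cv2.resize(d[230:360,270:430],(400,325))]))"
```

```text
t 5.6 pos [0.5145 0.0833 0.1271] shift cm [-0.19 -0.07 -0.29] rot [ 0.0005 -0.0059  0.0033] w 0.389 F [-0.3  0.4 -1. ]
```

View pics/w6.png

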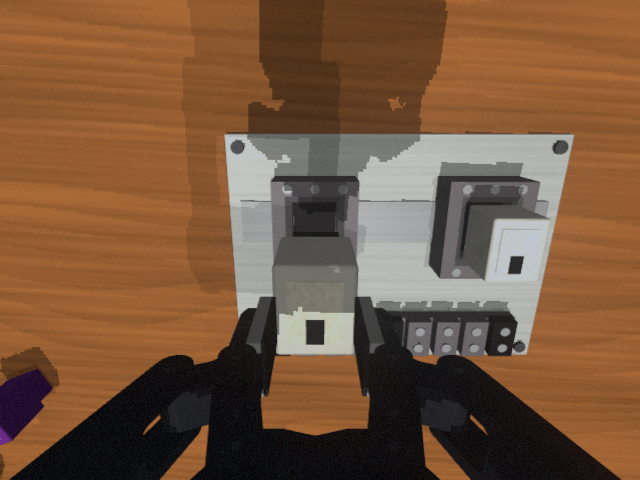

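View pics/s6.png

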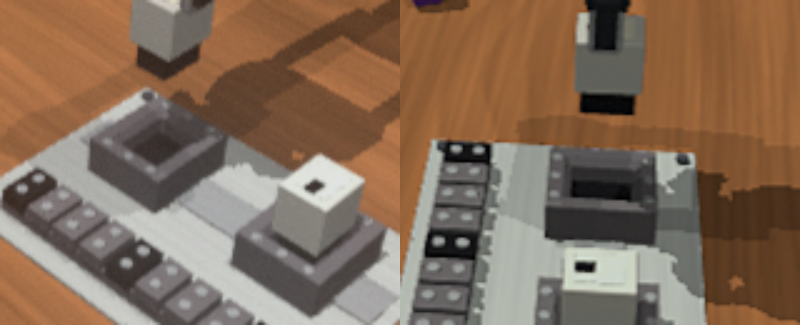

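```bash
python3 -c "
from h import *
import pickle
st=pickle.load(open('w6.pkl','rb')); c=cam('wrist',st)
f=cv2.imread('pics/w6.png')[170:250,262:370]; cv2.imwrite('pics/w6z.png',cv2.resize(f,None,fx=6,fy=6,interpolation=cv2.INTER_CUBIC))
P=ray(c,[(286.5,189),(315,189),(344,189)],.034);print(P)
m=P[1]; a=np.radians(3.1); print(m[:2]+.0327*np.array([np.cos(a),np.sin(a)]))
"
```

```text
[[0.48267532 0.06053207 0.034     ]
 [0.48150168 0.08115362 0.034     ]
 [0.48030726 0.10214038 0.034     ]]
[0.51415383 0.08292199]
```

View pics/w6z.png

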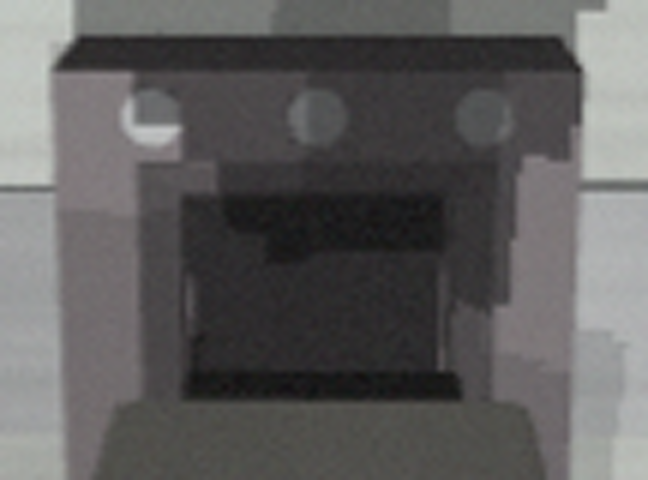

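Request:
play_rows --commands '[{"dx": -0.2,"dy": -0.05,"dz": 2,"rx": 0,"ry": -0.01,"rz": 0,"claw": 0.9},{"dx": -0.2,"dy": -0.05,"dz": 4,"rx": 0,"ry": -0.01,"rz": 0,"claw": 0.9},{"dx": -0.2,"dy": -0.05,"dz": 5.3,"rx": 0,"ry": -0.01,"rz": 0,"claw": 0.9},{"dx": -0.2,"dy": -0.05,"dz": 5.3,"rx": 0,"ry": -0.01,"rz": 0,"claw": 0.9},{"dx": -0.2,"dy": -0.05,"dz": 5.3,"rx": 0,"ry": -0.01,"rz": 0,"claw": 0.9}]'

```text
time: 6.25
tool_pos: [0.5191, 0.0803, 0.0767]
tool_rot: [0.004, -0.026, 1.0, 0.0]
contact_force: [0.0, -0.3, -0.8]
gripper_width: 0.39
```

```bash
python3 -c "
from h import *
st=monitor.state()
mv([.5166,.083,.0464],183.1,st)
s=grab_frame('scene'); d=grab_frame('side')
cv2.imwrite('pics/s7.png',np.hstack([cv2.resize(s[200:330,320:480],(400,325)),cv2.resize(d[230:360,270:430],(400,325))]))"
```

```text
t 6.25 pos [0.5191 0.0803 0.0767] shift cm [0.26 0.28 3.03] rot [ 0.0004  0.008  -0.0021] w 0.39 F [ 0.  -0.3 -0.8]
```

View pics/s7.png

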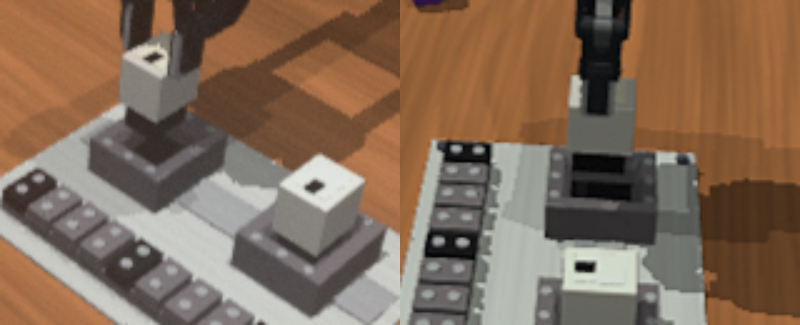

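Request:
play_rows --commands '[{"dx": 0.26,"dy": 0.28,"dz": 0.3,"rx": 0,"ry": 0,"rz": 0,"claw": 0.9},{"dx": 0.26,"dy": 0.28,"dz": 0.3,"rx": 0,"ry": 0,"rz": 0,"claw": 0.9},{"dx": 0.26,"dy": 0.28,"dz": 0.3,"rx": 0,"ry": 0,"rz": 0,"claw": 0.9},{"dx": 0.26,"dy": 0.28,"dz": 0.3,"rx": 0,"ry": 0,"rz": 0,"claw": 0.9}]'

```text
time: 6.75
tool_pos: [0.5172, 0.0834, 0.0749]
tool_rot: [0.005, -0.026, 1.0, 0.0]
contact_force: [0.4, 0.6, -1.6]
gripper_width: 0.393
```

```bash
python3 -c "
from h import *
for i in range(3):
  st=monitor.state(); mv([.5166,.083,.0464],183.1,st)
f=grab_frame('wrist');mv([.5166,.083,.0464],183.1)
cv2.imwrite('pics/w8.png',f)"
```

```text
t 6.75 pos [0.5172 0.0834 0.0749] shift cm [ 0.09 -0.04  2.85] rot [ 0.0003  0.0105 -0.0013] w 0.393 F [ 0.4  0.6 -1.6]
t 6.75 pos [0.5172 0.0834 0.0749] shift cm [ 0.09 -0.04  2.85] rot [ 0.0003  0.0105 -0.0013] w 0.393 F [ 0.4  0.6 -1.6]
t 6.75 pos [0.5172 0.0834 0.0749] shift cm [ 0.09 -0.04  2.85] rot [ 0.0003  0.0105 -0.0013] w 0.393 F [ 0.4  0.6 -1.6]
t 6.8 pos [0.5172 0.0834 0.0749] shift cm [ 0.09 -0.04  2.85] rot [ 0.0003  0.0104 -0.0013] w 0.387 F [-0.7 -0.7 -1.4]
```

View pics/w8.png

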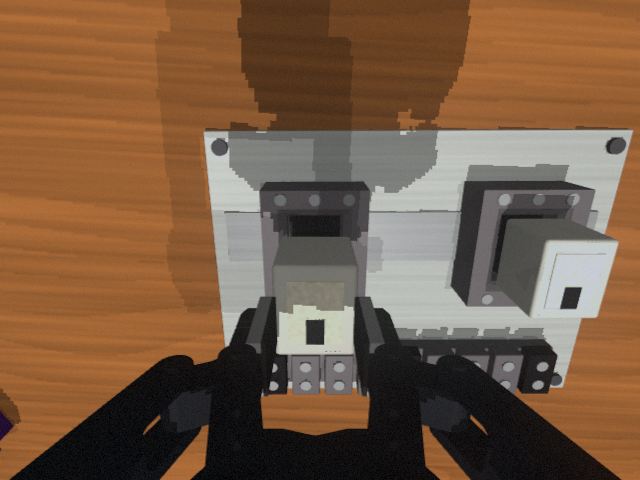

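Request:
play_rows --commands '[{"dx": 0.1,"dy": -0.03,"dz": 0.4,"rx": 0,"ry": 0.004,"rz": 0,"claw": 0.9},{"dx": 0.1,"dy": -0.03,"dz": 0.8,"rx": 0,"ry": 0.004,"rz": 0,"claw": 0.9},{"dx": 0.1,"dy": -0.03,"dz": 1.3,"rx": 0,"ry": 0.004,"rz": 0,"claw": 0.9},{"dx": 0.1,"dy": -0.03,"dz": 1.3,"rx": 0,"ry": 0.004,"rz": 0,"claw": 0.9}]'

```text
time: 7.2
tool_pos: [0.5154, 0.083, 0.0605]
tool_rot: [0.002, -0.026, 1.0, 0.0]
contact_force: [0.3, -0.1, -0.1]
gripper_width: 0.39
```

```bash
python3 -c "
from h import *
st=monitor.state(); mv([.5166,.083,.0464],183.1,st)
s=grab_frame('scene'); d=grab_frame('side')
cv2.imwrite('pics/s9.png',np.hstack([cv2.resize(s[200:330,320:480],(400,325)),cv2.resize(d[230:360,270:430],(400,325))]))"
```

```text
t 7.2 pos [0.5154 0.083  0.0605] shift cm [-0.11 -0.01  1.42] rot [ 0.0004  0.0041 -0.0014] w 0.39 F [ 0.3 -0.1 -0.1]
```

View pics/s9.png

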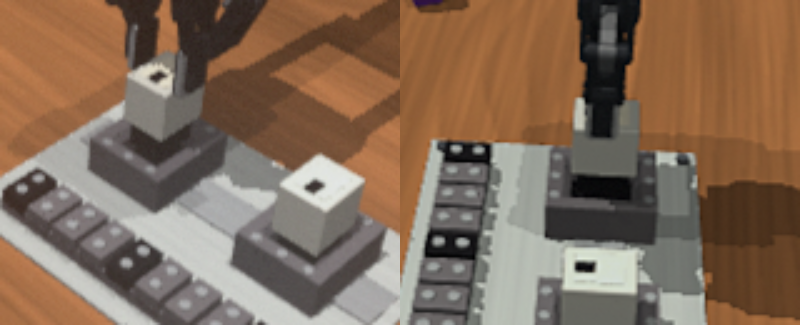

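The foot is in the mouth of the hole, centred and with no contact force, so I'll keep lowering.

Request:
play_rows --commands '[{"dx": -0.1,"dy": 0,"dz": 0.4,"rx": 0,"ry": 0,"rz": 0,"claw": 0.9},{"dx": -0.1,"dy": 0,"dz": 0.7,"rx": 0,"ry": 0,"rz": 0,"claw": 0.9},{"dx": -0.1,"dy": 0,"dz": 1.0,"rx": 0,"ry": 0,"rz": 0,"claw": 0.9},{"dx": -0.1,"dy": 0,"dz": 1.2,"rx": 0,"ry": 0,"rz": 0,"claw": 0.9},{"dx": -0.1,"dy": 0,"dz": 1.2,"rx": 0,"ry": 0,"rz": 0,"claw": 0.9}]'

```text
time: 7.8
tool_pos: [0.5168, 0.083, 0.0489]
tool_rot: [0.002, -0.026, 1.0, 0.0]
contact_force: [0.1, -0.1, -0.3]
gripper_width: 0.395
```

```bash
python3 -c "
from h import *
st=monitor.state(); mv([.5166,.083,.0464],183.1,st)
s=grab_frame('scene'); d=grab_frame('side')
cv2.imwrite('pics/s10.png',np.hstack([cv2.resize(s[200:330,320:480],(400,325)),cv2.resize(d[230:360,270:430],(400,325))]))"
```

```text
t 7.8 pos [0.5168 0.083  0.0489] shift cm [ 0.02 -0.    0.25] rot [ 0.0003  0.0047 -0.0014] w 0.395 F [ 0.1 -0.1 -0.3]
```

View pics/s10.png

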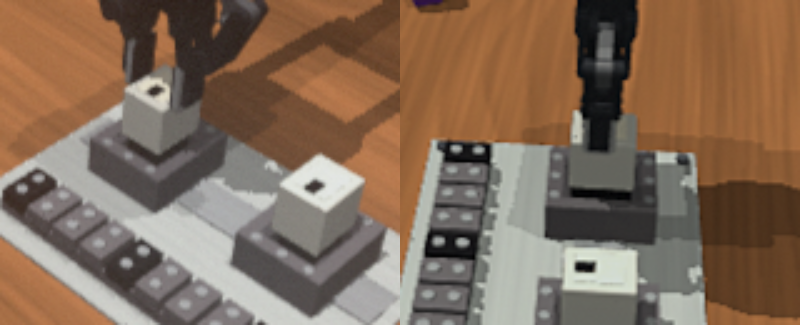

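Still no contact. About 2.5 mm to go.

Request:
play_rows --commands '[{"dx": 0,"dy": 0,"dz": 0.1,"rx": 0,"ry": 0,"rz": 0,"claw": 0.9},{"dx": 0,"dy": 0,"dz": 0.2,"rx": 0,"ry": 0,"rz": 0,"claw": 0.9},{"dx": 0,"dy": 0,"dz": 0.25,"rx": 0,"ry": 0,"rz": 0,"claw": 0.9},{"dx": 0,"dy": 0,"dz": 0.25,"rx": 0,"ry": 0,"rz": 0,"claw": 0.9}]'

```text
time: 8.3
tool_pos: [0.517, 0.0831, 0.0468]
tool_rot: [0.003, -0.026, 1.0, 0.0]
contact_force: [-1.3, 0.4, -1.2]
gripper_width: 0.385
```

Request:
play_rows --commands '[{"dx": 0,"dy": 0,"dz": 0.06,"rx": 0,"ry": 0,"rz": 0,"claw": 0.9},{"dx": 0,"dy": 0,"dz": 0.12,"rx": 0,"ry": 0,"rz": 0,"claw": 0.9},{"dx": 0,"dy": 0,"dz": 0.12,"rx": 0,"ry": 0,"rz": 0,"claw": 0.9}]'

```text
time: 8.6
tool_pos: [0.5176, 0.0831, 0.0464]
tool_rot: [0.003, -0.026, 1.0, 0.0]
contact_force: [-2.0, 1.2, 4.8]
gripper_width: 0.393
```

There is 4.8 N of contact at exactly the expected home height (z 0.0464), so I'll release.

Request:
play_rows --commands '[{"dx": 0,"dy": 0,"dz": 0,"rx": 0,"ry": 0,"rz": 0,"claw": 0.58},{"dx": 0,"dy": 0,"dz": 0,"rx": 0,"ry": 0,"rz": 0,"claw": 0.45},{"dx": 0,"dy": 0,"dz": 0,"rx": 0,"ry": 0,"rz": 0,"claw": 0.3},{"dx": 0,"dy": 0,"dz": 0,"rx": 0,"ry": 0,"rz": 0,"claw": 0.3},{"dx": 0,"dy": 0,"dz": 0,"rx": 0,"ry": 0,"rz": 0,"claw": 0.3}]'

```text
time: 9.1
tool_pos: [0.5175, 0.0831, 0.0463]
tool_rot: [0.003, -0.026, 1.0, 0.0]
contact_force: [0.4, 0.4, -0.3]
gripper_width: 0.7
```

```bash
python3 -c "
from h import *
st=monitor.state(); mv([.5166,.083,.0464],183.1,st)
s=grab_frame('scene'); d=grab_frame('side')
cv2.imwrite('pics/s11.png',np.hstack([cv2.resize(s[200:330,320:480],(400,325)),cv2.resize(d[230:360,270:430],(400,325))]))"
```

```text
t 9.1 pos [0.5175 0.0831 0.0463] shift cm [ 0.09 -0.01 -0.01] rot [ 0.0004  0.006  -0.0013] w 0.7 F [ 0.4  0.4 -0.3]
```

View pics/s11.png

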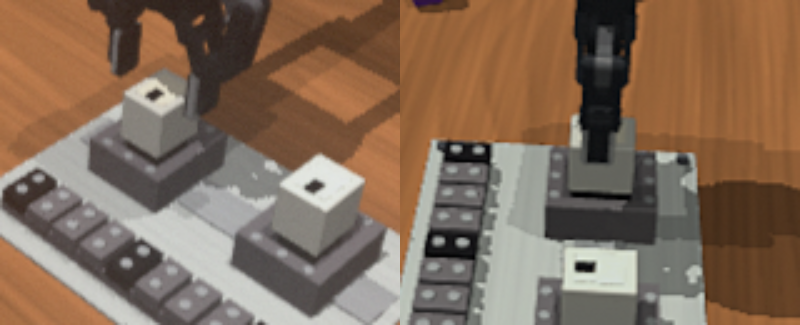

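Released and seated, with the fingers clear of the relay. Now I'll retreat straight up.

Request:
play_rows --commands '[{"dx": 0,"dy": 0,"dz": -2,"rx": 0,"ry": 0,"rz": 0,"claw": 0.3},{"dx": 0,"dy": 0,"dz": -5,"rx": 0,"ry": 0,"rz": 0,"claw": 0.3},{"dx": 0,"dy": 0,"dz": -9,"rx": 0,"ry": 0,"rz": 0,"claw": 0.3},{"dx": 0,"dy": 0,"dz": -13,"rx": 0,"ry": 0,"rz": 0,"claw": 0.3},{"dx": 0,"dy": 0,"dz": -15,"rx": 0,"ry": 0,"rz": 0,"claw": 0.3}]'

```text
time: 9.7
tool_pos: [0.5184, 0.0831, 0.201]
tool_rot: [0.006, -0.026, 1.0, 0.0]
contact_force: [0.0, -0.1, 0.1]
gripper_width: 0.699
```

Request:
play_rows --commands '[{"dx": 2,"dy": 0,"dz": 0,"rx": 0,"ry": 0,"rz": 0,"claw": 0.3},{"dx": 2,"dy": 0,"dz": 0,"rx": 0,"ry": 0,"rz": 0,"claw": 0.3},{"dx": 2,"dy": 0,"dz": 0,"rx": 0,"ry": 0,"rz": 0,"claw": 0.3}]'

```text
time: 10.0
tool_pos: [0.4983, 0.082, 0.2004]
tool_rot: [0.006, -0.026, 1.0, 0.0]
contact_force: [-0.5, -0.0, -0.6]
gripper_width: 0.697
```

```bash
python3 -c "
from h import *
st=monitor.state(); mv([.5166,.083,.2],183.1,st)
s=grab_frame('scene'); d=grab_frame('side');w=grab_frame('wrist')
cv2.imwrite('pics/s12.png',np.hstack([cv2.resize(s[200:330,320:480],(400,325)),cv2.resize(d[230:360,270:430],(400,325))]))
cv2.imwrite('pics/w12.png',w); cv2.imwrite('pics/s12f.png',s)
c=cam('wrist',st); print(st['contact_force'])"
```

```text
t 10.0 pos [0.4983 0.082  0.2004] shift cm [-1.83  0.    0.06] rot [ 0.0002  0.0124 -0.0013] w 0.697 F [-0.5 -0.  -0.6]
[-0.49768312 -0.02008079 -0.57504507]
```

View pics/s12.png

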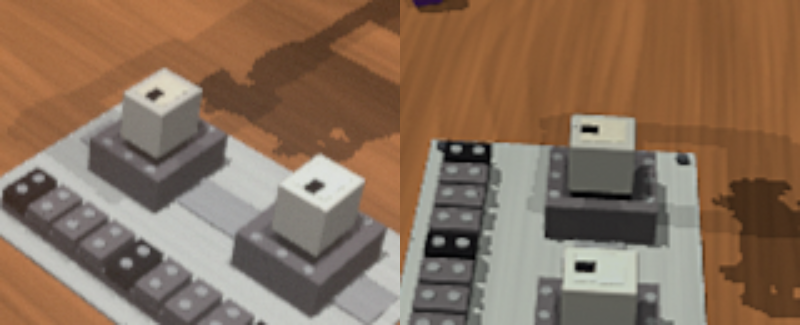

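View pics/w12.png

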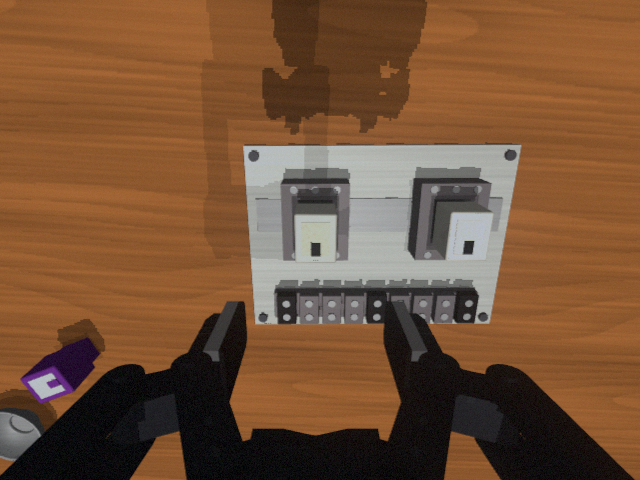

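View pics/s12f.png

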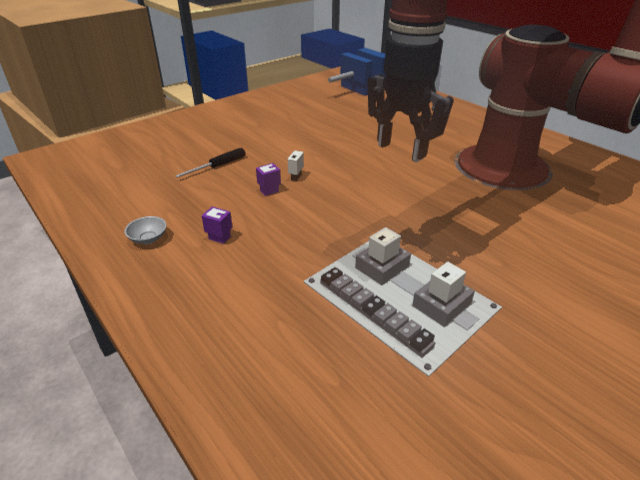

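The broad relay stands upright in its socket, with its top at the same apparent height as the filled one's: both tops are about 44 px wide in the wrist view. The slim relay at (296,164) and the purple parts are where they were. I'm handing the job in.

```bash
python3 -c "
from plant import ticket
print(ticket.job_done())"
```

```text
the job is handed in; nothing more can be done
None
```

The broad relay is back in the empty socket, fully home and upright, and I handed the job in at about 10 s on the robot's clock. I gripped it across its 36 mm side, turned it about 20° to match the hole and lowered it in until it touched bottom. I let go only then, and backed the arm straight up.

- **Seating:** contact came at 4.8 N with the tool at z = 0.0464 m, the height calculated for the foot on the hole's bottom. After release the wrist force was about zero. In the wrist view its top is the same size as the fixed relay's.
- **Other parts:** the slim relay, both purple look-alikes and the fixed relay are in the same places as at the start.
- **Disagreements:** the scene camera put the relay and the socket 5–7 mm off in y from the wrist camera. I trusted the wrist camera, and the fit confirmed it. The arm also stopped up to about 3 mm from its target after larger moves, which I corrected before the foot went in.

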